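# Load the firing tray with investment moulds in reverse order

### The arm

A 6-joint arm with a two-finger parallel gripper is mounted at the origin on the work surface. World frame = base frame: x ahead of the robot, y to its left, z up, the work surface at z = 0. Lengths are in m, angles in degrees, forces in N, time in s.
With the tool pointing down it reaches from about 0.275 to 0.775 m from the base axis. Payload 14.6 kg.
Tool frame: the origin (TCP) lies midway between the tips of the shut fingers; the grasp point (between the pads) lies 19 mm behind it; z points along the fingers, y is the line along which they close (so a half turn about z gives the same grasp; the last joint's range is limited). The gripper opens to 85 mm and grips with 20 to 120 N. Pads are 22 mm wide; open, the fingers measure 114 mm over their backs; the gripper's body (76 mm by 85 mm) begins 54 mm behind the grasp point. The pads swing forward as they close: fully open they stand 13 mm farther back than shut.
Start: joints at [-72.668, 15.075, -2.767, 72.158, 0, 81.102], TCP at [0.232, -0.471, 0.201] pointing down, gripper open.
Joint ranges: [-151.79, 151.79], [-50.71, 97.33], [-67.44, 78.34], [-121.81, 120.89], [-77.56, 73.72], [-180, 180]. Speed limits (degrees/s): [108.29, 108.29, 147.25, 159.86, 180, 180].

### API

Orientations are given as a 3x3 rotation matrix whose columns are the frame's x, y, z axes.
In Python, from rig import env gives the robot as it stands.
- The arm moves only by the shell command python3 -m creep 'ROWS' [OPENING] [FORCE]. ROWS is JSON, a list that holds one entry, the list of rows, each a list of 6 numbers: the shift along the tool's x, y, z as a fraction of full scale, then the turn, a rotation vector about the tool's x, y, z as a fraction of full scale. A call has 1 to 12 rows; each row is the pose to reach, as a shift and turn from the pose commanded when the call began, along the tool's axes at that moment, turning the shorter way round; what a row does not reach only later rows make up. Full scale, the value 1, is 10 cm for a shift and pi rad for a turn. A row lasts 1/10 s, in which the tool goes at most 50 mm and 8.59 degrees, less where a joint would pass 70% of its speed; a pose out of reach is approached as far as the arm can. A call with a number of a shift or a turn outside -1 to 1 is refused whole. A call with a gripper value outside its range is refused whole. OPENING is the opening, from -1 (shut) to 1 (fully open), set as the call begins (- or left out, the last holds). The fingers move at their own pace and stop on an object; FORCE is the grip in N (left out, the last holds). Time passes only in rows, so rows that repeat a pose let the fingers close. It gives the time, the measured TCP pose, the force, the opening and the grip force at its end, in the units of the state.
- env.get_state(): the state, without advancing time (a new reading comes with each control period).
- env.grab_frame(name): name is "side" or "top" or "wrist"; returns a dict with "color" (400x640x3 uint8, red, green, blue), "fx", "fy", "cx", "cy" (pixels), "R" (3x3) and "t" (3): a world point X has camera coordinates R X + t; the wrist camera has in their place "mount" (4x4, takes a point from camera to tool coordinates, whose origin is the TCP and whose axes are the flange's). Camera axes: x right, y down, z forward; pixel columns grow to the right and rows downward; lengths in m; the calibration is good to about 2 mm. A picture is of the moment at which its call begins: read the wrist's pose just before it. There is no depth.
- env.sign_off(): hands the job in; it is judged then, once.
Trained networks look in a picture, given as the dict that the camera call returned (one of the last four; its "shot" number tells which), for a name from the list of things; names that differ only in an ending like _2 or _b are one class to them, and where a whole thing is asked for, a point or a joint stands for the part that bears it (a point fixed in the world has none). Each returns a list of dicts, best first, with "confidence" (0 to 1); they miss things now and then, are a little off and sometimes report something else, mostly with a low value. They report only what shows in the picture. A call takes as long as a camera call. They do not tell look-alikes from the thing itself.
- env.search_frame(query, picture): "point" ([x, y, z] in m, in world coordinates, good to about 4 mm: the middle of the surface that is visible of it).
- env.pinpoint(query, picture): "point" ([x, y, z] in m, in world coordinates, good to about 4 mm: a listed point, or the origin of a listed thing).
The state is a dict: "time": time; "joints": joint angles; "qvel": joint speeds; "effort": joint torques, N m; "position": TCP position; "ee_rot": TCP orientation; "wrist_force": force on the tool from outside, world axes, zero at the start; "wrist_torque": the same for the moment, N m; "grip_width": finger opening in m; "grip_force": force on a finger pad.
Only numpy, scipy, OpenCV 4.12 (cv2) and the standard library are available. Lean on these libraries where they do the work, as an engineer would, in place of code of your own. Each camera call takes 0.05 s, during which the arm holds its last target. There are 200 camera calls.

### The job

Move the four investment moulds from their rubber bases on the wooden setting rack into the four bays of the white firing tray, one mould to a bay, in reverse order counted from the black handles: the mould nearest the rack's handle goes into the bay farthest from the tray's handle, and so on along the row, until the mould farthest from the rack's handle stands nearest the tray's handle. Set each mould down gently and upright, flat on the floor of its bay; do not tip or drop any.

Things in the scene. Friction and masses are not known exactly. Their poses are not given: they have to be found in the camera images.
- rack: Setting rack, fixed, lying in any direction: flat brown wooden board 270 x 76 x 12 mm with a row of four coloured rubber bases along its x axis, at x = -99, -33, +33, +99 mm, y = 0. A black bow handle, 12 mm high, sticks out of its -x end to x = -165 mm. Origin: centre of its underside, on the bench; z up.
- tray: Firing tray, fixed, lying in any direction: white, 270 x 72 mm, with four square bays along its x axis, centres at x = -99, -33, +33, +99 mm, y = 0; each 60 x 60 mm inside, floor 6 mm above the bench, walled by grey ribs 6 mm thick, tops 11 mm above the bench. A black bow handle, 11 mm high, sticks out of its -x end to x = -165 mm. Origin: centre of its underside, on the bench; z up.
- mould_red: Investment mould, loose: upright plaster-white cylinder 40 mm in diameter, 50 mm tall, about 120 g, with a red spot on its top and a red band just below it. Stands at the start on the red base (underside 24 mm above the bench). Origin: centre of its underside; z up along its axis.
- mould_yellow: Investment mould, loose: upright plaster-white cylinder 40 mm in diameter, 50 mm tall, about 120 g, with a yellow spot on its top and a yellow band just below it. Stands at the start on the yellow base (underside 24 mm above the bench). Origin: centre of its underside; z up along its axis.
- mould_green: Investment mould, loose: upright plaster-white cylinder 40 mm in diameter, 50 mm tall, about 120 g, with a green spot on its top and a green band just below it. Stands at the start on the green base (underside 24 mm above the bench). Origin: centre of its underside; z up along its axis.
- mould_blue: Investment mould, loose: upright plaster-white cylinder 40 mm in diameter, 50 mm tall, about 120 g, with a blue spot on its top and a blue band just below it. Stands at the start on the blue base (underside 24 mm above the bench). Origin: centre of its underside; z up along its axis.
- base_red: Base (sprue former) of red rubber, fixed on the rack and staying there: disc 56 mm in diameter, 12 mm thick, its flat top 24 mm above the bench, centred in one of the four places of the rack, next base 66 mm away. The red mould stands on it at the start, so it still shows that mould's place in the row afterwards. Origin: centre of its underside.
- base_yellow: Base (sprue former) of yellow rubber, fixed on the rack and staying there: disc 56 mm in diameter, 12 mm thick, its flat top 24 mm above the bench, centred in one of the four places of the rack, next base 66 mm away. The yellow mould stands on it at the start, so it still shows that mould's place in the row afterwards. Origin: centre of its underside.
- base_green: Base (sprue former) of green rubber, fixed on the rack and staying there: disc 56 mm in diameter, 12 mm thick, its flat top 24 mm above the bench, centred in one of the four places of the rack, next base 66 mm away. The green mould stands on it at the start, so it still shows that mould's place in the row afterwards. Origin: centre of its underside.
- base_blue: Base (sprue former) of blue rubber, fixed on the rack and staying there: disc 56 mm in diameter, 12 mm thick, its flat top 24 mm above the bench, centred in one of the four places of the rack, next base 66 mm away. The blue mould stands on it at the start, so it still shows that mould's place in the row afterwards. Origin: centre of its underside.
There are look-alikes about, which are no part of the job. Leave any orange look-alike of the mould_yellow alone.

How it is judged:
By the outcome, as a careful person would: the job done as asked, in the order asked, and still so for the second after the job is handed in, with the robot touching nothing.
It also fails if it takes over 102 s, if anything falls off the work surface, if the arm or the gripper's body presses on something with over 40 N, if the wrist force passes 120 N, or if a joint passes its speed limit or range.

## Working session

There is one attempt and no reset: what is moved stays moved. The work goes in short steps, Python scripts to look and compute and a shell command to move; the robot and the scene stay as the last step left them, time stands still between calls to the robot, and variables do not carry over. Pictures are saved under pics/ and viewed, at most 14 in all, crops included, and the job is handed in when it is done.

```bash
mkdir -p pics
cat > h.py <<'E'
from rig import env
import numpy as np, cv2
def save(p,n): cv2.imwrite('pics/'+n,p["color"][:,:,::-1])
def proj(p,X):
    c=np.array(p["R"])@np.array(X)+np.array(p["t"]); return [round(p["fx"]*c[0]/c[2]+p["cx"]),round(p["fy"]*c[1]/c[2]+p["cy"])]
NAMES=["rack","tray"]+[a+b for a in("mould_","base_") for b in("red","yellow","green","blue")]
E
python3 - <<'E'
from h import *
s=env.get_state(); print(s["time"],s["position"],np.round(s["ee_rot"],3).tolist(),s["grip_width"])
for c in("top","side"):
    p=env.grab_frame(c); save(p,c+"0.png"); print(c,[round(float(v),3) for v in(-np.array(p["R"]).T@np.array(p["t"]))])
    for n in NAMES:
        for r in env.pinpoint(n,p)[:3]:
            print(n,np.round(r["point"],4),round(r["confidence"],2),proj(p,r["point"]))
E
```

```text
0.0 [ 0.23195608 -0.47066138  0.20015095] [[0.897, 0.442, -0.0], [0.442, -0.897, 0.001], [0.0, -0.001, -1.0]] 0.08533926484429939
top [0.374, -0.005, 1.118]
rack [ 0.5285  0.2065 -0.0026] 0.77 [253, 199]
tray [ 0.5654 -0.2063  0.0027] 0.9 [411, 186]
mould_red [0.6297 0.2273 0.0261] 0.77 [245, 159]
mould_yellow [0.5591 0.2098 0.0244] 0.59 [251, 186]
mould_yellow [ 0.5615  0.3243 -0.0008] 0.59 [210, 187]
mould_yellow [ 5.314e-01  2.038e-01 -3.000e-04] 0.38 [254, 198]
mould_green [0.4958 0.2032 0.0269] 0.69 [252, 210]
mould_green [0.6291 0.2246 0.0274] 0.65 [246, 160]
mould_blue [0.4362 0.1914 0.025 ] 0.53 [256, 234]
base_red [0.6252 0.2239 0.0108] 0.57 [247, 162]
base_yellow [0.5654 0.2124 0.0141] 0.45 [250, 184]
base_green [0.4994 0.2002 0.0149] 0.53 [254, 210]
base_blue [0.4321 0.1895 0.0096] 0.53 [258, 236]
side [0.082, 0.574, 0.507]
rack [ 0.5301  0.2088 -0.0009] 0.94 [253, 274]
tray [ 0.5635 -0.2011  0.0025] 0.85 [367, 184]
mould_red [0.6219 0.225  0.0194] 0.61 [213, 248]
mould_yellow [ 0.5579  0.3217 -0.0034] 0.72 [191, 301]
mould_yellow [0.5615 0.2152 0.0218] 0.68 [238, 258]
mould_green [0.4971 0.2027 0.0264] 0.72 [268, 269]
mould_blue [0.4345 0.191  0.0236] 0.97 [299, 283]
mould_blue [0.499  0.1994 0.0091] 0.29 [269, 275]
base_red [0.6271 0.2299 0.0113] 0.67 [210, 251]
base_yellow [0.5639 0.2098 0.0142] 0.75 [240, 259]
base_green [0.5017 0.2052 0.0082] 0.79 [265, 276]
base_blue [0.4284 0.194  0.013 ] 0.68 [300, 290]
```

View pics/top0.png

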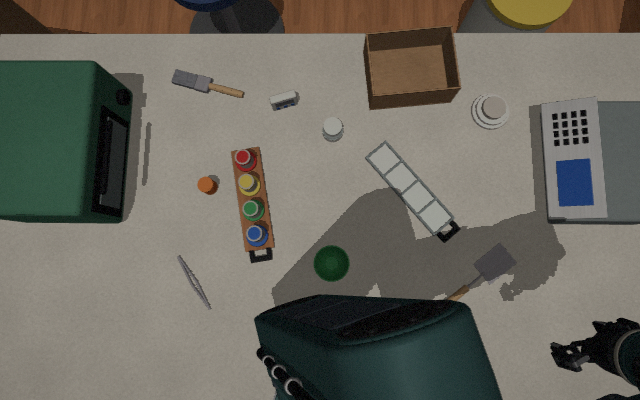

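View pics/side0.png

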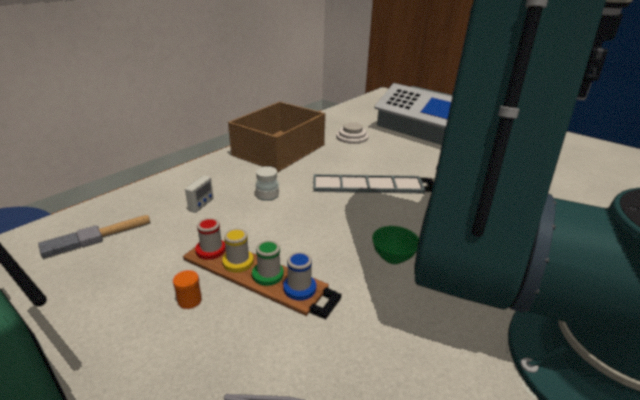

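The rack handle is at about (260,254), beside blue, and the tray handle is at (447,232). That sends blue to the far bay at about (382,157), then green, yellow, and red to the bay nearest the handle. The orange look-alike at (207,185) stays where it is. Next I'll go over the tray and measure it with the wrist camera.

```bash
cat >> h.py <<'E'
def delta(x,y,z,yaw=None,frm=None,R=None):
    s=env.get_state(); R=np.array(s["ee_rot"]) if R is None else R
    p=np.array(s["position"]) if frm is None else np.array(frm)
    d=R.T@(np.array([x,y,z])-p)/0.1
    cy=np.degrees(np.arctan2(R[1,0],R[0,0])); t=0
    if yaw is not None: t=-((yaw-cy+180)%360-180)/180
    print("t",round(s["time"],2),"shift",np.round(d,3),"turn z",round(t,4),"yaw now",round(cy,2))
def wrist():
    s=env.get_state(); p=env.grab_frame("wrist"); M=np.array(p["mount"])
    T=np.eye(4); T[:3,:3]=s["ee_rot"]; T[:3,3]=s["position"]; W=T@M
    p2=dict(p); p2["R"]=W[:3,:3].T; p2["t"]=-W[:3,:3].T@W[:3,3]; return p,p2
def ray(p,uv,z):
    R=np.array(p["R"]);c=-R.T@np.array(p["t"]); d=R.T@np.array([(uv[0]-p["cx"])/p["fx"],(uv[1]-p["cy"])/p["fy"],1]); return c+d*(z-c[2])/d[2]
E
python3 - <<'E'
from h import *
p,q=wrist(); print(np.round(p["mount"],3).tolist(),p["fx"],p["fy"])
delta(.53,-.21,.30,218)
E
```

```text
[[-0.0, -0.955, -0.296, 0.076], [1.0, -0.0, 0.0, -0.001], [-0.0, -0.296, 0.955, -0.174], [0.0, 0.0, 0.0, 1.0]] 337.25537795539117 337.25537795539117
t 1.15 shift [ 3.826 -1.024 -0.994] turn z 0.9346 yaw now 26.23
```

```bash
python3 -m creep '[[[0.48,-0.125,-0.05,0,0,-0.0444],[0.7,-0.2,-0.08,0,0,-0.0889],[0.957,-0.25,-0.1,0,0,-0.1333],[0.957,-0.25,-0.1,0,0,-0.1778],[0.957,-0.25,-0.1,0,0,-0.2222],[0.957,-0.25,-0.1,0,0,-0.2667]]]' 1
python3 -m creep '[[[0.413,0.272,-0.05,0,0,-0.0444],[0.65,0.43,-0.08,0,0,-0.0889],[0.826,0.544,-0.1,0,0,-0.1333],[0.826,0.544,-0.1,0,0,-0.1778],[0.826,0.544,-0.1,0,0,-0.2222],[0.826,0.544,-0.1,0,0,-0.2667]]]'
python3 -m creep '[[[0.075,0.489,-0.05,0,0,-0.0444],[0.1,0.7,-0.08,0,0,-0.0889],[0.149,0.978,-0.1,0,0,-0.1333],[0.149,0.978,-0.1,0,0,-0.1778],[0.149,0.978,-0.1,0,0,-0.2222],[0.149,0.978,-0.1,0,0,-0.2667]]]'
python3 -m creep '[[[-0.314,0.383,-0.05,0,0,-0.0444],[-0.5,0.6,-0.08,0,0,-0.0889],[-0.627,0.765,-0.1,0,0,-0.1333],[-0.627,0.765,-0.1,0,0,-0.1778],[-0.627,0.765,-0.1,0,0,-0.2222],[-0.627,0.765,-0.1,0,0,-0.2667],[-0.627,0.765,-0.1,0,0,-0.2667]]]'
python3 - <<'E'
from h import *
s=env.get_state(); print(s["joints"],s["position"])
p,q=wrist(); save(p,"w1.png")
for r in env.pinpoint("tray",p)[:2]: print(np.round(r["point"],4),r["confidence"],proj(q,r["point"]))
hsv=cv2.cvtColor(p["color"],cv2.COLOR_RGB2HSV); print(hsv[200,320])
delta(.53,-.21,.24,218)
E
```

```text
time: 1.75
position: [0.307, -0.406, 0.2106]
ee_rot: [[0.266, 0.964, -0.0], [0.964, -0.266, -0.0], [-0.0, 0.0, -1.0]]
wrist_force: [-0.0, -0.4, 0.3]
grip_width: 0.0856
grip_force: 0.0
time: 2.35
position: [0.3818, -0.3413, 0.2206]
ee_rot: [[-0.539, 0.842, 0.0], [0.842, 0.539, -0.0], [-0.0, -0.0, -1.0]]
wrist_force: [0.1, 0.6, -0.1]
grip_width: 0.085
grip_force: 0.0
time: 2.95
position: [0.4566, -0.2765, 0.2305]
ee_rot: [[-0.987, 0.163, -0.0], [0.163, 0.987, 0.0], [0.0, 0.0, -1.0]]
wrist_force: [1.0, -0.3, 0.7]
grip_width: 0.0851
grip_force: 0.0
time: 3.65
position: [0.5312, -0.2119, 0.2405]
ee_rot: [[-0.784, -0.621, -0.0], [-0.621, 0.784, 0.0], [-0.0, 0.0, -1.0]]
wrist_force: [-0.2, -0.2, 0.9]
grip_width: 0.0855
grip_force: 0.0
[-2.99071779e+01  1.94016242e+01  9.74356445e+00  8.03451643e+01
  1.33109841e-03 -6.83026281e+01] [ 0.53121111 -0.21186583  0.24053615]
[ 0.5609 -0.1995 -0.0032] 0.7 [316, 184]
[ 14  34 112]
t 3.75 shift [-0.003  0.023  0.006] turn z 0.0 yaw now -141.99
```

View pics/w1.png

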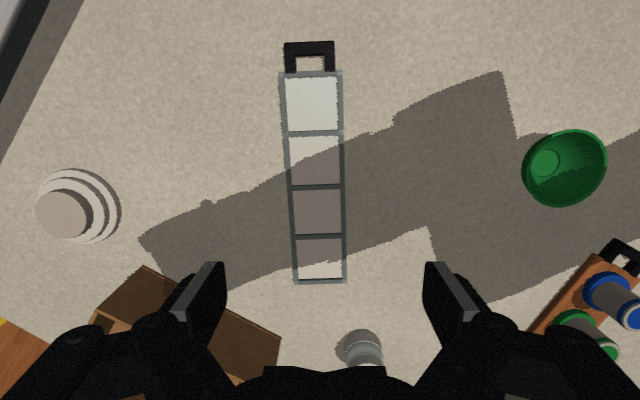

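The wrist view shows the tray running down from its handle at (309,55). Its rim corners are near (279,73), (343,70), (346,282) and (294,283). The box and the white cylinder sit beyond the far end. I'll compute the tray pose from those corners.

Run:
```python
from h import *
p,q=wrist()
C=[(279,73),(343,70),(346,282),(294,283)]
for z in(.001,.011,.021):
    P=[ray(q,c,z)[:2] for c in C]; n=np.linalg.norm
    print(z,"len",np.round([n(P[3]-P[0]),n(P[2]-P[1]),n(P[1]-P[0]),n(P[2]-P[3])],4),"c",np.round(np.mean(P,0),4))
    a=(P[3]+P[2]-P[0]-P[1]); print(np.degrees(np.arctan2(a[1],a[0])))
for nm in("top","side"):
    f=env.grab_frame(nm)
    for r in env.pinpoint("tray",f)[:1]: print(np.round(r["point"],4))
    save(f,nm+"1.png")
a=cv2.imread("pics/top1.png")[120:260,330:490]; b=cv2.imread("pics/w1.png")[30:300,250:370]
a=cv2.resize(a,None,fx=3,fy=3,interpolation=cv2.INTER_CUBIC); b=cv2.resize(b,None,fx=2,fy=2,interpolation=cv2.INTER_CUBIC)
o=np.zeros((540,480+240,3),np.uint8); o[:420,:480]=a; o[:,480:]=b; cv2.imwrite("pics/z1.png",o)
```

```text
0.001 len [0.2732 0.2747 0.0735 0.0722] c [ 0.5634 -0.1985]
39.95513841933585
0.011 len [0.2666 0.2681 0.0717 0.0704] c [ 0.5611 -0.1999]
39.95513841933585
0.021 len [0.26   0.2615 0.0699 0.0687] c [ 0.5589 -0.2013]
39.95513841933585
[ 0.5635 -0.2044  0.0027]
[ 0.5639 -0.2025  0.0014]
```

View pics/z1.png

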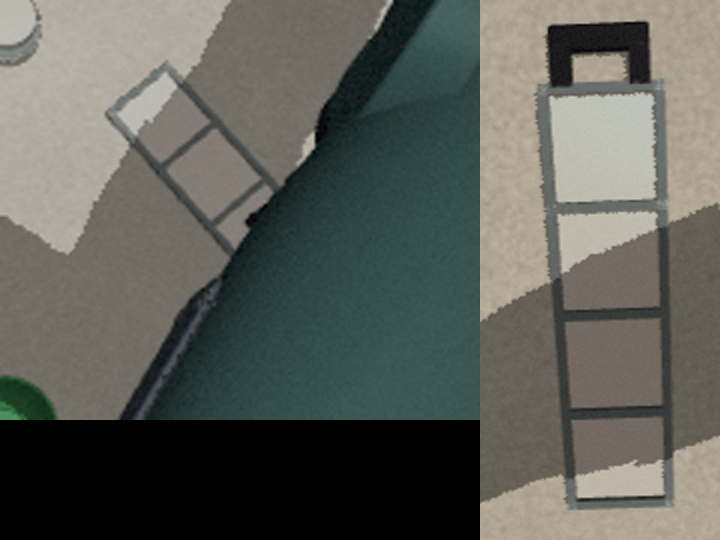

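Run:
```python
from h import *
delta(.48,.20,.24,190)
```

```text
t 4.0 shift [-2.144  3.555  0.006] turn z 0.1565 yaw now -141.84
```

```bash
python3 -m creep '[[[-0.18,0.29,0,0,0,0],[-0.4,0.65,0,0,0,0],[-0.54,0.89,0,0,0,0]]]'
python3 -m creep '[[[-0.27,0.45,0,0,0,0],[-0.54,0.89,0,0,0,0]]]'
python3 -m creep '[[[-0.27,0.45,0,0,0,0],[-0.54,0.89,0,0,0,0]]]'
python3 -m creep '[[[-0.25,0.42,0,0,0,0.04],[-0.42,0.7,0,0,0,0.08],[-0.53,0.88,0,0,0,0.12],[-0.53,0.88,0,0,0,0.1556],[-0.53,0.88,0,0,0,0.1556],[-0.53,0.88,0,0,0,0.1556]]]'
python3 - <<'E'
from h import *
p,q=wrist(); save(p,"w2.png")
for n in NAMES:
  if n=="tray":continue
  for r in env.pinpoint(n,p)[:2]: print(n,np.round(r["point"],4),round(r["confidence"],2),proj(q,r["point"]))
# coloured top spots
hsv=cv2.cvtColor(p["color"],cv2.COLOR_RGB2HSV)
delta(.432,.192,.12,190)
E
```

```text
time: 4.3
position: [0.5179, -0.1068, 0.2407]
ee_rot: [[-0.786, -0.618, 0.0], [-0.618, 0.786, 0.0], [-0.0, 0.0, -1.0]]
wrist_force: [1.0, 0.3, 0.2]
grip_width: 0.0852
grip_force: 0.0
time: 4.5
position: [0.5058, -0.0081, 0.2406]
ee_rot: [[-0.787, -0.617, 0.0], [-0.617, 0.787, -0.0], [-0.0, -0.0, -1.0]]
wrist_force: [2.0, 0.4, 0.0]
grip_width: 0.0854
grip_force: 0.0
time: 4.7
position: [0.4934, 0.0916, 0.2408]
ee_rot: [[-0.786, -0.618, 0.0], [-0.618, 0.786, 0.0], [-0.0, -0.0, -1.0]]
wrist_force: [1.5, 0.3, -0.2]
grip_width: 0.0853
grip_force: 0.0
time: 5.3
position: [0.4812, 0.1916, 0.2406]
ee_rot: [[-0.984, -0.18, 0.0], [-0.18, 0.984, -0.0], [-0.0, -0.0, -1.0]]
wrist_force: [-0.4, -0.1, 0.2]
grip_width: 0.0858
grip_force: 0.0
rack [ 0.5289  0.2041 -0.0011] 0.69 [326, 199]
mould_red [0.6253 0.219  0.0265] 0.67 [324, 277]
mould_yellow [0.5627 0.2155 0.0252] 0.83 [330, 232]
mould_yellow [0.4336 0.1854 0.0277] 0.65 [325, 123]
mould_green [0.495  0.2015 0.0263] 0.91 [329, 178]
mould_blue [0.4377 0.1848 0.026 ] 0.72 [324, 127]
base_yellow [0.5655 0.2165 0.0092] 0.69 [330, 229]
base_yellow [ 0.5271  0.2035 -0.0017] 0.2 [326, 197]
base_green [0.4957 0.1966 0.0151] 0.88 [325, 176]
base_green [0.4351 0.1921 0.0142] 0.35 [331, 125]
base_blue [0.4362 0.191  0.0188] 0.88 [330, 126]
t 5.8 shift [0.483 0.09  1.206] turn z 0.0014 yaw now -169.75
```

View pics/w2.png

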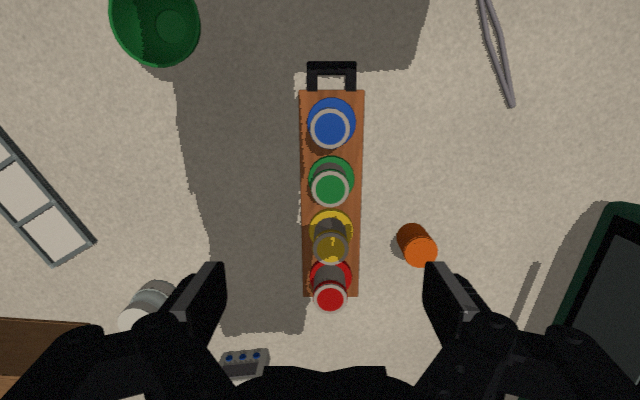

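The wrist view shows the mould tops at about blue (330,128), green (330,187), yellow (331,242) and red (330,296). The row lines up with the tool x axis. I'll triangulate against the top camera.

Run:
```python
from h import *
p,q=wrist(); f=env.grab_frame("top")
W=dict(blue=(330,128),green=(330,187),yellow=(331,242),red=(330,296)); T=dict(blue=(256,233),green=(253.5,208.5),yellow=(249,183),red=(243,157.5))
P=lambda c:np.array([[c["fx"],0,c["cx"]],[0,c["fy"],c["cy"]],[0,0,1]])@np.c_[np.array(c["R"]),np.array(c["t"])]
for k in W:
    X=cv2.triangulatePoints(P(q),P(f),np.array(W[k],float),np.array(T[k],float)).ravel(); X=X[:3]/X[3]
    print(k,"tri",np.round(X,4),"ray.074",np.round(ray(q,W[k],.074)[:2],4))
```

```text
blue tri [0.4384 0.192  0.023 ] ray.074 [0.434  0.1903]
green tri [0.5022 0.2013 0.0292] ray.074 [0.4934 0.2014]
yellow tri [0.5647 0.2126 0.0463] ray.074 [0.5546 0.2139]
red tri [0.6252 0.2244 0.0675] ray.074 [0.6217 0.2252]
```

Run:
```python
from h import *
a=cv2.imread("pics/w2.png")[80:320,280:380]; b=cv2.imread("pics/side0.png")[205:325,175:345]
a=cv2.resize(a,None,fx=2.5,fy=2.5,interpolation=cv2.INTER_CUBIC); b=cv2.resize(b,None,fx=3,fy=3,interpolation=cv2.INTER_CUBIC)
o=np.zeros((600,250+510,3),np.uint8); o[:,:250]=a; o[:360,250:]=b; cv2.imwrite("pics/z2.png",o)
```

```text
(no output)
```

View pics/z2.png

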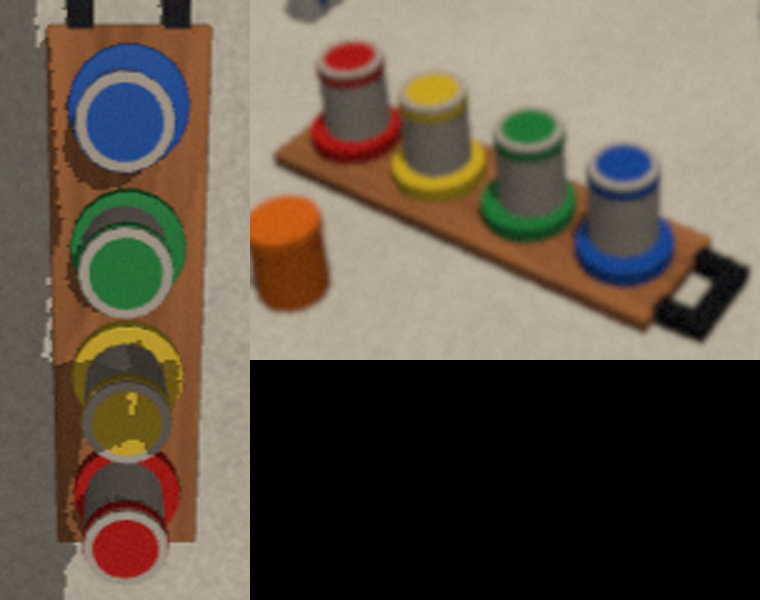

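Run:
```python
from h import *
p,q=wrist(); f=env.grab_frame("side")
W=dict(blue=(330,128),green=(330,188.4),yellow=(330.8,248.4),red=(330,298.4)); T=dict(blue=(299.3,259),green=(268.3,247.3),yellow=(236,235),red=(208.3,223.7))
P=lambda c:np.array([[c["fx"],0,c["cx"]],[0,c["fy"],c["cy"]],[0,0,1]])@np.c_[np.array(c["R"]),np.array(c["t"])]
for k in W:
    X=cv2.triangulatePoints(P(q),P(f),np.array(W[k],float),np.array(T[k],float)).ravel(); X=X[:3]/X[3]
    print(k,"tri",np.round(X,4),"ray.074",np.round(ray(q,W[k],.074)[:2],4))
s=env.get_state();print(s["position"])
delta(.4335,.1905,.12,190);delta(.4335,.1905,.037,190)
```

```text
blue tri [0.434  0.1904 0.0751] ray.074 [0.434  0.1904]
green tri [0.4947 0.2015 0.0737] ray.074 [0.4949 0.2017]
yellow tri [0.5618 0.2148 0.0735] ray.074 [0.5622 0.2151]
red tri [0.6248 0.2258 0.0736] ray.074 [0.6248 0.2258]
[0.48114593 0.19179316 0.24058203]
t 6.0 shift [0.471 0.072 1.206] turn z 0.0014 yaw now -169.75
t 6.0 shift [0.471 0.072 2.036] turn z 0.0014 yaw now -169.75
```

```bash
python3 -m creep '[[[0.2,0.03,0.3,0,0,0],[0.48,0.075,0.7,0,0,0],[0.48,0.075,1,0,0,0],[0.48,0.075,1,0,0,0]]]' 1 40
python3 -m creep '[[[0,0,0.4,0,0,0],[0,0,0.7,0,0,0],[0,0,0.9,0,0,0],[0,0,1,0,0,0],[0,0,1,0,0,0]]]'
python3 -m creep '[[[0,0,0.06,0,0,0],[0,0,0.06,0,0,0],[0,0,0.06,0,0,0]]]'
python3 -m creep '[[[0,0,0,0,0,0],[0,0,0,0,0,0],[0,0,0,0,0,0],[0,0,0,0,0,0],[0,0,0,0,0,0]]]' -1 40
python3 -m creep '[[[0,0,0,0,0,0],[0,0,0,0,0,0],[0,0,0,0,0,0]]]'
```

```text
time: 6.4
position: [0.4301, 0.1901, 0.1381]
ee_rot: [[-0.984, -0.178, -0.005], [-0.178, 0.984, -0.001], [0.005, -0.0, -1.0]]
wrist_force: [-0.7, -0.7, 1.6]
grip_width: 0.0854
grip_force: 0.0
time: 6.9
position: [0.4331, 0.1907, 0.0407]
ee_rot: [[-0.984, -0.178, -0.0], [-0.178, 0.984, -0.0], [0.0, -0.0, -1.0]]
wrist_force: [-0.1, -0.2, 0.1]
grip_width: 0.085
grip_force: 0.0
time: 7.2
position: [0.4331, 0.1907, 0.0352]
ee_rot: [[-0.984, -0.178, 0.001], [-0.178, 0.984, 0.0], [-0.001, 0.0, -1.0]]
wrist_force: [-0.2, -0.9, 1.0]
grip_width: 0.0855
grip_force: 0.0
time: 7.7
position: [0.433, 0.1907, 0.035]
ee_rot: [[-0.984, -0.178, 0.001], [-0.178, 0.984, 0.0], [-0.001, 0.0, -1.0]]
wrist_force: [-0.8, -0.1, 6.0]
grip_width: 0.0369
grip_force: 39.3
time: 8.0
position: [0.4329, 0.1907, 0.035]
ee_rot: [[-0.984, -0.178, 0.001], [-0.178, 0.984, 0.0], [-0.001, 0.0, -1.0]]
wrist_force: [0.1, -0.4, 5.6]
grip_width: 0.0369
grip_force: 39.3
```

```bash
python3 -m creep '[[[0,0,-0.05,0,0,0],[0,0,-0.2,0,0,0],[0,0,-0.5,0,0,0],[0,0,-0.9,0,0,0],[0,0,-0.9,0,0,0],[0,0,-0.9,0,0,0]]]'
python3 - <<'E'
from h import *
p,q=wrist(); f=env.grab_frame("side")
for n in("mould_blue",):
  for im in(p,f):
    for r in env.pinpoint(n,im)[:2]: print(n,np.round(r["point"],4),round(r["confidence"],2))
print(env.get_state()["position"])
a=p["color"][150:400,160:480,::-1]; b=f["color"][150:350,180:420,::-1]
o=np.zeros((400,800,3),np.uint8); o[:250,:320]=a; o[:400,320:]=cv2.resize(b,(480,400)); cv2.imwrite("pics/z3.png",o)
E
```

```text
time: 8.6
position: [0.4329, 0.1907, 0.125]
ee_rot: [[-0.984, -0.178, 0.001], [-0.178, 0.984, 0.0], [-0.001, 0.0, -1.0]]
wrist_force: [0.0, 0.2, -3.4]
grip_width: 0.037
grip_force: 40.4
mould_blue [0.4342 0.1867 0.1164] 0.78
mould_blue [0.5637 0.2146 0.0251] 0.26
[0.43187347 0.19043346 0.12354787]
```

View pics/z3.png

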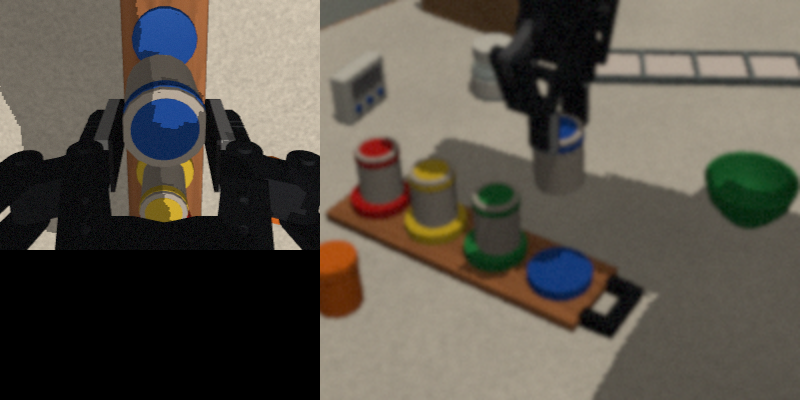

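The blue mould is held upright in the gripper with its base left clear below. I'll check its offset in the hand, then work out the moves.

Run:
```python
from h import *
p,q=wrist(); s=env.get_state()
X=ray(q,(324,273),.164); print("mould offset tool",np.round(np.array(s["ee_rot"]).T@(X-s["position"]),4))
c=np.array([.562,-.201]); a=np.radians(40)
for n,d in(("blue",.099),("green",.033),("yellow",-.033),("red",-.099)): print(n,np.round(c+d*np.array([np.cos(a),np.sin(a)]),4))
# from commanded pose
delta(.638,-.137,.125,220)
```

```text
mould offset tool [ 0.0017  0.0012 -0.0403]
blue [ 0.6378 -0.1374]
green [ 0.5873 -0.1798]
yellow [ 0.5367 -0.2222]
red [ 0.4862 -0.2646]
t 8.85 shift [-1.445 -3.589 -0.016] turn z -0.1653 yaw now -169.76
```

```bash
python3 -m creep '[[[-0.1,-0.25,0,0,0,0],[-0.25,-0.63,0,0,0,0],[-0.36,-0.9,0,0,0,0]]]'
python3 -m creep '[[[-0.15,-0.4,0,0,0,0],[-0.36,-0.9,0,0,0,0]]]'
python3 -m creep '[[[-0.15,-0.4,0,0,0,0],[-0.36,-0.9,0,0,0,0]]]'
python3 -m creep '[[[-0.15,-0.4,0,0,0,-0.04],[-0.3,-0.7,0,0,0,-0.08],[-0.36,-0.89,0,0,0,-0.12],[-0.36,-0.89,0,0,0,-0.165],[-0.36,-0.89,0,0,0,-0.165],[-0.36,-0.89,0,0,0,-0.165]]]'
python3 - <<'E'
from h import *
p,q=wrist(); save(p,"w4.png"); delta(.638,-.137,.016,220)
E
```

```text
time: 9.15
position: [0.4846, 0.107, 0.124]
ee_rot: [[-0.984, -0.178, -0.001], [-0.178, 0.984, -0.0], [0.001, -0.0, -1.0]]
wrist_force: [0.3, -0.4, -1.9]
grip_width: 0.037
grip_force: 40.4
time: 9.35
position: [0.533, 0.0289, 0.1241]
ee_rot: [[-0.984, -0.179, -0.001], [-0.179, 0.984, 0.0], [0.001, 0.001, -1.0]]
wrist_force: [0.8, 0.2, -1.8]
grip_width: 0.0369
grip_force: 40.5
time: 9.55
position: [0.5824, -0.0502, 0.1239]
ee_rot: [[-0.984, -0.178, -0.001], [-0.178, 0.984, 0.0], [0.001, 0.001, -1.0]]
wrist_force: [0.7, 0.8, -1.7]
grip_width: 0.0369
grip_force: 40.5
time: 10.15
position: [0.6331, -0.1296, 0.124]
ee_rot: [[-0.769, -0.639, -0.001], [-0.639, 0.769, 0.0], [0.001, 0.001, -1.0]]
wrist_force: [-0.8, 0.7, -1.5]
grip_width: 0.0372
grip_force: 40.5
t 10.2 shift [ 0.01  -0.089  1.082] turn z -0.0014 yaw now -140.26
```

View pics/w4.png

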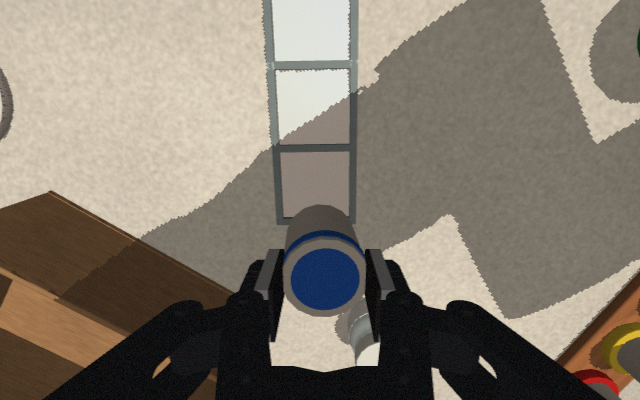

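The far bay lies ahead of the held mould. Its ribs are at rows 147 (tray x=+66) and 64 (tray x=0), with the far rim at row 222. I'll compute the tray again from these.

Run:
```python
from h import *
p,q=wrist()
for nm,l,r in(("x0",(269,65.5),(357.5,63.5)),("x66",(274,148.5),(356.5,147)),("x135",(277,224),(356,223))):
    L,Rr=ray(q,l,.011)[:2],ray(q,r,.011)[:2]; print(nm,np.round((L+Rr)/2,4),"w",round(np.linalg.norm(L-Rr),4))
print(env.get_state()["position"])
```

```text
x0 [ 0.5609 -0.199 ] w 0.0701
x66 [ 0.6108 -0.1561] w 0.0701
x135 [ 0.6633 -0.1117] w 0.0719
[ 0.63326509 -0.12941743  0.12442994]
```

```bash
python3 -m creep '[[[0.01,-0.075,0.1,0,0,0],[0.01,-0.075,0.4,0,0,0],[0.01,-0.075,0.7,0,0,0],[0.01,-0.075,0.9,0,0,0],[0.01,-0.075,1,0,0,0],[0.01,-0.075,1,0,0,0],[0.01,-0.075,1,0,0,0]]]'
python3 -m creep '[[[0,0,0.02,0,0,0],[0,0,0.04,0,0,0],[0,0,0.055,0,0,0],[0,0,0.055,0,0,0]]]'
```

```text
time: 10.95
position: [0.638, -0.1365, 0.0253]
ee_rot: [[-0.767, -0.642, 0.001], [-0.642, 0.767, -0.0], [-0.0, -0.001, -1.0]]
wrist_force: [0.7, 0.1, -1.4]
grip_width: 0.0368
grip_force: 40.5
time: 11.35
position: [0.6375, -0.1363, 0.0191]
ee_rot: [[-0.767, -0.642, 0.0], [-0.642, 0.767, 0.0], [-0.0, -0.0, -1.0]]
wrist_force: [-0.2, -0.8, -1.7]
grip_width: 0.0369
grip_force: 40.5
```

```bash
python3 -m creep '[[[0,0,0.01,0,0,0],[0,0,0.015,0,0,0],[0,0,0.015,0,0,0]]]'
python3 -m creep '[[[0,0,0.005,0,0,0],[0,0,0.01,0,0,0],[0,0,0.01,0,0,0]]]'
```

```text
time: 11.65
position: [0.6376, -0.1363, 0.0175]
ee_rot: [[-0.767, -0.642, -0.0], [-0.642, 0.767, 0.0], [0.0, 0.0, -1.0]]
wrist_force: [-0.3, 0.0, -1.0]
grip_width: 0.037
grip_force: 40.5
time: 11.95
position: [0.6378, -0.1364, 0.017]
ee_rot: [[-0.767, -0.642, 0.001], [-0.642, 0.767, -0.0], [-0.0, -0.001, -1.0]]
wrist_force: [-1.3, 1.2, 4.1]
grip_width: 0.0367
grip_force: 41.1
```

Contact is confirmed (wrist force z went from -1.7 to +4 N). I'll release, lift and look.

```bash
python3 -m creep '[[[0,0,0,0,0,0],[0,0,0,0,0,0],[0,0,0,0,0,0],[0,0,0,0,0,0],[0,0,0,0,0,0]]]' 1
python3 -m creep '[[[0,0,-0.1,0,0,0],[0,0,-0.4,0,0,0],[0,0,-0.8,0,0,0],[0,0,-1,0,0,0],[0,0,-1,0,0,0]]]'
python3 - <<'E'
from h import *
p,q=wrist(); save(p,"w5.png")
for r in env.pinpoint("mould_blue",p)[:2]: print(np.round(r["point"],4),r["confidence"])
delta(.4965,.2022,.124,190.4)
E
```

```text
time: 12.45
position: [0.6376, -0.1363, 0.0166]
ee_rot: [[-0.767, -0.642, -0.0], [-0.642, 0.767, 0.0], [0.0, 0.0, -1.0]]
wrist_force: [1.1, -0.5, -0.6]
grip_width: 0.0855
grip_force: 0.0
time: 12.95
position: [0.6391, -0.1368, 0.1205]
ee_rot: [[-0.767, -0.642, 0.005], [-0.642, 0.767, -0.002], [-0.003, -0.005, -1.0]]
wrist_force: [0.7, 0.1, 0.7]
grip_width: 0.0854
grip_force: 0.0
[ 0.6408 -0.1398  0.0059] 0.68
t 13.05 shift [-1.092  3.502 -0.073] turn z 0.1641 yaw now -140.06
```

View pics/w5.png

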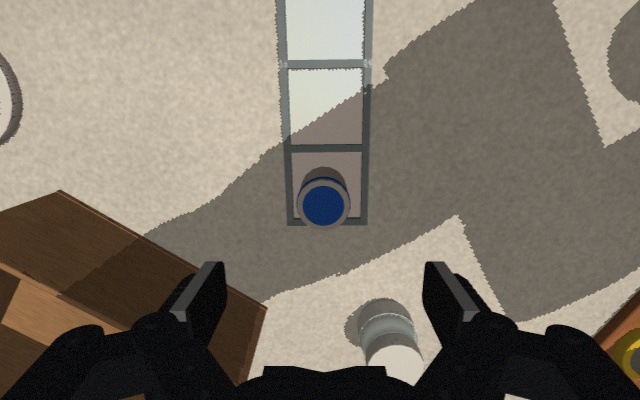

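Blue stands upright in the far bay at (323,203). Green is next.

```bash
python3 -m creep '[[[-0.1,0.3,0,0,0,0],[-0.2,0.65,0,0,0,0],[-0.273,0.876,0,0,0,0]]]'
python3 -m creep '[[[-0.13,0.44,0,0,0,0],[-0.273,0.876,0,0,0,0]]]'
python3 -m creep '[[[-0.13,0.44,0,0,0,0],[-0.273,0.876,0,0,0,0]]]'
python3 -m creep '[[[-0.13,0.44,0,0,0,0.04],[-0.22,0.7,0,0,0,0.08],[-0.273,0.876,0,0,0,0.12],[-0.273,0.876,0,0,0,0.164],[-0.273,0.876,0,0,0,0.164],[-0.273,0.876,0,0,0,0.164]]]' | head -3
python3 - <<'E'
from h import *
p,q=wrist()
for r in env.pinpoint("mould_green",p)[:2]: print(np.round(r["point"],4),r["confidence"])
delta(.4965,.2022,.035,190.4)
E
```

```text
time: 13.35
position: [0.6004, -0.0499, 0.1153]
ee_rot: [[-0.767, -0.642, -0.003], [-0.642, 0.767, 0.001], [0.001, 0.002, -1.0]]
wrist_force: [-0.7, 0.5, 0.4]
grip_width: 0.0855
grip_force: 0.0
time: 13.55
position: [0.5654, 0.0341, 0.1153]
ee_rot: [[-0.767, -0.641, -0.002], [-0.641, 0.767, 0.0], [0.001, 0.001, -1.0]]
wrist_force: [0.8, -0.9, 1.0]
grip_width: 0.0853
grip_force: 0.0
time: 13.75
position: [0.5298, 0.1191, 0.1155]
ee_rot: [[-0.767, -0.642, -0.002], [-0.642, 0.767, -0.0], [0.002, 0.001, -1.0]]
wrist_force: [1.8, 0.6, 0.0]
grip_width: 0.0854
grip_force: 0.0
time: 14.35
position: [0.496, 0.2021, 0.1159]
ee_rot: [[-0.983, -0.185, -0.001], [-0.185, 0.983, -0.0], [0.001, -0.0, -1.0]]
[0.4952 0.2022 0.0269] 0.85
t 14.45 shift [-0.003  0.002  0.812] turn z 0.001 yaw now -169.43
```

```bash
python3 -m creep '[[[0,0,0.2,0,0,0],[0,0,0.5,0,0,0],[0,0,0.7,0,0,0],[0,0,0.8,0,0,0],[0,0,0.81,0,0,0],[0,0,0.81,0,0,0]]]' 1 40 | head -2
python3 -m creep '[[[0,0,0,0,0,0],[0,0,0,0,0,0],[0,0,0,0,0,0],[0,0,0,0,0,0],[0,0,0,0,0,0],[0,0,0,0,0,0],[0,0,0,0,0,0]]]' -1 40
python3 -m creep '[[[0,0,-0.05,0,0,0],[0,0,-0.2,0,0,0],[0,0,-0.5,0,0,0],[0,0,-0.9,0,0,0],[0,0,-0.9,0,0,0],[0,0,-0.9,0,0,0]]]'
```

```text
time: 15.05
position: [0.4967, 0.2023, 0.0361]
time: 15.75
position: [0.4969, 0.2025, 0.0363]
ee_rot: [[-0.983, -0.181, 0.001], [-0.181, 0.983, 0.0], [-0.001, -0.0, -1.0]]
wrist_force: [-0.3, -0.4, 6.6]
grip_width: 0.0364
grip_force: 39.2
time: 16.35
position: [0.4967, 0.2025, 0.1261]
ee_rot: [[-0.983, -0.181, 0.001], [-0.181, 0.983, 0.0], [-0.001, 0.0, -1.0]]
wrist_force: [0.4, 0.3, -1.3]
grip_width: 0.0363
grip_force: 40.3
```

```bash
python3 -m creep '[[[-0.01,-0.25,0,0,0,0],[-0.03,-0.63,0,0,0,0],[-0.045,-0.975,0,0,0,0]]]' | head -2
python3 -m creep '[[[-0.02,-0.48,0,0,0,0],[-0.045,-0.975,0,0,0,0]]]' | head -2
python3 -m creep '[[[-0.02,-0.48,0,0,0,0],[-0.045,-0.975,0,0,0,0]]]' | head -2
python3 -m creep '[[[-0.02,-0.45,0,0,0,-0.04],[-0.03,-0.75,0,0,0,-0.08],[-0.045,-0.975,0,0,0,-0.12],[-0.045,-0.975,0,0,0,-0.165],[-0.045,-0.975,0,0,0,-0.165],[-0.045,-0.975,0,0,0,-0.165]]]'
python3 - <<'E'
from h import *
p,q=wrist(); save(p,"w6.png"); delta(.5862,-.1777,.017,220.3)
for r in env.pinpoint("mould_green",p)[:2]: print(np.round(r["point"],4),r["confidence"])
E
```

```text
time: 16.65
position: [0.5177, 0.1063, 0.1242]
time: 16.85
position: [0.5397, 0.011, 0.1243]
time: 17.05
position: [0.5618, -0.0845, 0.1242]
time: 17.65
position: [0.584, -0.1774, 0.1246]
ee_rot: [[-0.767, -0.641, -0.002], [-0.641, 0.767, 0.001], [0.001, 0.002, -1.0]]
wrist_force: [-0.1, 0.5, -1.0]
grip_width: 0.0363
grip_force: 40.3
t 17.7 shift [-0.013 -0.018  1.079] turn z -0.0021 yaw now -140.07
[ 0.5808 -0.1784  0.1125] 0.88
```

```bash
python3 -m creep '[[[-0.01,-0.015,0.1,0,0,0],[-0.01,-0.015,0.4,0,0,0],[-0.01,-0.015,0.7,0,0,0],[-0.01,-0.015,0.9,0,0,0],[-0.01,-0.015,1,0,0,0],[-0.01,-0.015,1,0,0,0],[-0.01,-0.015,1,0,0,0]]]' | head -2
python3 -m creep '[[[0,0,0.02,0,0,0],[0,0,0.04,0,0,0],[0,0,0.05,0,0,0],[0,0,0.05,0,0,0]]]'
python3 -m creep '[[[0,0,0.005,0,0,0],[0,0,0.01,0,0,0],[0,0,0.01,0,0,0]]]'
```

```text
time: 18.45
position: [0.5867, -0.1784, 0.0262]
time: 18.85
position: [0.5864, -0.1784, 0.0206]
ee_rot: [[-0.765, -0.644, 0.0], [-0.644, 0.765, -0.0], [-0.0, -0.0, -1.0]]
wrist_force: [0.3, -0.5, -1.2]
grip_width: 0.0366
grip_force: 40.4
time: 19.15
position: [0.5863, -0.1784, 0.0195]
ee_rot: [[-0.765, -0.644, -0.0], [-0.644, 0.765, 0.0], [-0.0, 0.0, -1.0]]
wrist_force: [0.6, 0.0, -1.4]
grip_width: 0.0368
grip_force: 40.4
```

```bash
python3 -m creep '[[[0,0,0.005,0,0,0],[0,0,0.01,0,0,0],[0,0,0.01,0,0,0]]]'
python3 -m creep '[[[0,0,0.005,0,0,0],[0,0,0.008,0,0,0],[0,0,0.008,0,0,0]]]'
```

```text
time: 19.45
position: [0.5863, -0.1784, 0.0186]
ee_rot: [[-0.765, -0.644, 0.0], [-0.644, 0.765, 0.0], [-0.0, 0.0, -1.0]]
wrist_force: [0.1, -0.4, -0.7]
grip_width: 0.0362
grip_force: 40.4
time: 19.75
position: [0.5866, -0.1785, 0.0183]
ee_rot: [[-0.765, -0.644, 0.001], [-0.644, 0.765, -0.0], [-0.0, -0.001, -1.0]]
wrist_force: [-0.5, -0.1, 6.8]
grip_width: 0.0366
grip_force: 41.2
```

```bash
python3 -m creep '[[[0,0,0,0,0,0],[0,0,0,0,0,0],[0,0,0,0,0,0],[0,0,0,0,0,0],[0,0,0,0,0,0]]]' 1 | head -2
python3 -m creep '[[[0,0,-0.1,0,0,0],[0,0,-0.4,0,0,0],[0,0,-0.8,0,0,0],[0,0,-1,0,0,0],[0,0,-1,0,0,0]]]' | head -2
python3 - <<'E'
from h import *
p,q=wrist(); save(p,"w7.png")
for n in("mould_blue","mould_green"):
  for r in env.pinpoint(n,p)[:2]: print(n,np.round(r["point"],4),r["confidence"])
delta(.5615,.2142,.12,190.4)
E
```

```text
time: 20.25
position: [0.5863, -0.1784, 0.0177]
time: 20.75
position: [0.5878, -0.179, 0.1215]
mould_blue [ 0.6403 -0.1408  0.0072] 0.72
mould_green [ 0.5859 -0.1789  0.0081] 0.61
t 20.9 shift [-2.342  3.158 -0.026] turn z 0.1652 yaw now -139.87
```

View pics/w7.png

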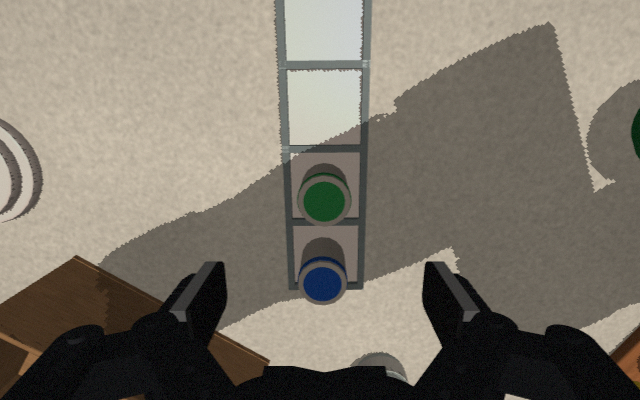

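```bash
python3 -m creep '[[[-0.15,0.2,0,0,0,0],[-0.38,0.52,0,0,0,0],[-0.584,0.791,0,0,0,0]]]' | head -2
python3 -m creep '[[[-0.29,0.4,0,0,0,0],[-0.584,0.791,0,0,0,0]]]' | head -2
python3 -m creep '[[[-0.29,0.4,0,0,0,0],[-0.584,0.791,0,0,0,0]]]' | head -2
python3 -m creep '[[[-0.25,0.35,0,0,0,0.04],[-0.45,0.61,0,0,0,0.08],[-0.584,0.791,0,0,0,0.12],[-0.584,0.791,0,0,0,0.165],[-0.584,0.791,0,0,0,0.165],[-0.584,0.791,0,0,0,0.165]]]' | head -3
python3 - <<'E'
from h import *
p,q=wrist()
for r in env.pinpoint("mould_yellow",p)[:2]: print(np.round(r["point"],4),r["confidence"])
delta(.5615,.2142,.035,190.4)
E
```

```text
time: 21.2
position: [0.5789, -0.0789, 0.1165]
time: 21.4
position: [0.5726, 0.0193, 0.1166]
time: 21.6
position: [0.5662, 0.1178, 0.1168]
time: 22.2
position: [0.5606, 0.2138, 0.117]
ee_rot: [[-0.983, -0.185, -0.001], [-0.185, 0.983, -0.0], [0.001, -0.0, -1.0]]
[0.5604 0.3208 0.0014] 0.93
[0.5637 0.2146 0.0274] 0.68
t 22.3 shift [-0.008  0.006  0.824] turn z 0.001 yaw now -169.43
```

Blue and green stand upright in the two bays farthest from the handle, at (322,280) and (324,200). The gripper is over the real yellow mould at y=0.214; the orange look-alike at y=0.32 stays put.

```bash
python3 -m creep '[[[-0.015,0,0.2,0,0,0],[-0.015,0,0.5,0,0,0],[-0.015,0,0.7,0,0,0],[-0.015,0,0.8,0,0,0],[-0.015,0,0.82,0,0,0],[-0.015,0,0.82,0,0,0]]]' 1 40 | head -2
python3 -m creep '[[[0,0,0,0,0,0],[0,0,0,0,0,0],[0,0,0,0,0,0],[0,0,0,0,0,0],[0,0,0,0,0,0],[0,0,0,0,0,0],[0,0,0,0,0,0]]]' -1 40
python3 -m creep '[[[0,0,-0.05,0,0,0],[0,0,-0.2,0,0,0],[0,0,-0.5,0,0,0],[0,0,-0.9,0,0,0],[0,0,-0.9,0,0,0],[0,0,-0.9,0,0,0]]]'
```

```text
time: 22.9
position: [0.5629, 0.2142, 0.0363]
time: 23.6
position: [0.563, 0.2144, 0.0365]
ee_rot: [[-0.983, -0.181, 0.001], [-0.181, 0.983, 0.0], [-0.001, -0.0, -1.0]]
wrist_force: [0.1, -0.9, 7.3]
grip_width: 0.0365
grip_force: 39.3
time: 24.2
position: [0.5629, 0.2145, 0.1265]
ee_rot: [[-0.983, -0.181, 0.002], [-0.181, 0.983, 0.0], [-0.002, 0.0, -1.0]]
wrist_force: [-0.4, -0.8, -1.9]
grip_width: 0.0367
grip_force: 40.3
```

```bash
python3 -m creep '[[[0.06,-0.23,0,0,0,0],[0.14,-0.55,0,0,0,0],[0.212,-0.844,0,0,0,0]]]' | head -2
python3 -m creep '[[[0.1,-0.42,0,0,0,0],[0.212,-0.844,0,0,0,0]]]' | head -2
python3 -m creep '[[[0.1,-0.42,0,0,0,0],[0.212,-0.844,0,0,0,0]]]' | head -2
python3 -m creep '[[[0.1,-0.42,0,0,0,0],[0.212,-0.844,0,0,0,0]]]' | head -2
python3 -m creep '[[[0.1,-0.4,0,0,0,-0.04],[0.17,-0.68,0,0,0,-0.08],[0.212,-0.844,0,0,0,-0.12],[0.212,-0.844,0,0,0,-0.165],[0.212,-0.844,0,0,0,-0.165],[0.212,-0.844,0,0,0,-0.165]]]'
python3 - <<'E'
from h import *
p,q=wrist(); save(p,"w8.png"); delta(.5358,-.2203,.018,220.3)
for r in env.pinpoint("mould_yellow",p)[:2]: print(np.round(r["point"],4),r["confidence"])
E
```

```text
time: 24.5
position: [0.5559, 0.1266, 0.1244]
time: 24.7
position: [0.5504, 0.0395, 0.1246]
time: 24.9
position: [0.5447, -0.0476, 0.1246]
time: 25.1
position: [0.5392, -0.1344, 0.1246]
time: 25.7
position: [0.5342, -0.2194, 0.125]
ee_rot: [[-0.767, -0.641, -0.001], [-0.641, 0.767, 0.001], [0.0, 0.001, -1.0]]
wrist_force: [0.2, 0.0, -0.8]
grip_width: 0.0364
grip_force: 40.3
t 25.75 shift [-0.005 -0.018  1.072] turn z -0.0021 yaw now -140.07
[ 0.535  -0.2192  0.1153] 0.64
```

```bash
python3 -m creep '[[[-0.005,-0.015,0.1,0,0,0],[-0.005,-0.015,0.4,0,0,0],[-0.005,-0.015,0.7,0,0,0],[-0.005,-0.015,0.9,0,0,0],[-0.005,-0.015,1,0,0,0],[-0.005,-0.015,1,0,0,0],[-0.005,-0.015,1,0,0,0]]]' | head -2
python3 -m creep '[[[0,0,0.02,0,0,0],[0,0,0.04,0,0,0],[0,0,0.055,0,0,0],[0,0,0.062,0,0,0],[0,0,0.062,0,0,0]]]'
python3 -m creep '[[[0,0,0.005,0,0,0],[0,0,0.01,0,0,0],[0,0,0.01,0,0,0]]]'
```

```text
time: 26.5
position: [0.5364, -0.2208, 0.0264]
time: 27.0
position: [0.536, -0.2207, 0.0196]
ee_rot: [[-0.765, -0.644, -0.0], [-0.644, 0.765, 0.0], [0.0, 0.0, -1.0]]
wrist_force: [0.1, 0.4, -1.3]
grip_width: 0.0367
grip_force: 40.3
time: 27.3
position: [0.5361, -0.2207, 0.0187]
ee_rot: [[-0.765, -0.644, 0.0], [-0.644, 0.765, -0.0], [-0.0, -0.0, -1.0]]
wrist_force: [-0.6, -0.4, 1.3]
grip_width: 0.0365
grip_force: 40.6
```

```bash
python3 -m creep '[[[0,0,0.004,0,0,0],[0,0,0.004,0,0,0]]]' | grep force
python3 -m creep '[[[0,0,0,0,0,0],[0,0,0,0,0,0],[0,0,0,0,0,0],[0,0,0,0,0,0],[0,0,0,0,0,0]]]' 1 | head -2
python3 -m creep '[[[0,0,-0.1,0,0,0],[0,0,-0.4,0,0,0],[0,0,-0.8,0,0,0],[0,0,-1,0,0,0],[0,0,-1,0,0,0]]]' | head -2
python3 -m creep '[[[-0.22,0.18,0,0,0,0],[-0.57,0.45,0,0,0,0],[-0.89,0.71,0,0,0,0],[-0.89,0.71,0,0,0,0]]]' | head -2
python3 -m creep '[[[-0.4,0.32,0,0,0,0],[-0.75,0.6,0,0,0,0],[-0.89,0.71,0,0,0,0]]]' | head -2
python3 -m creep '[[[-0.4,0.32,0,0,0,0],[-0.75,0.6,0,0,0,0],[-0.89,0.71,0,0,0,0]]]' | head -2
python3 -m creep '[[[-0.38,0.3,0,0,0,0.04],[-0.7,0.56,0,0,0,0.08],[-0.89,0.71,0,0,0,0.12],[-0.89,0.71,0,0,0,0.165],[-0.89,0.71,0,0,0,0.165],[-0.89,0.71,0,0,0,0.165]]]' | head -3
python3 - <<'E'
from h import *
p,q=wrist()
for r in env.pinpoint("mould_red",p)[:2]: print(np.round(r["point"],4),r["confidence"])
delta(.626,.2262,.036,190.4)
E
```

```text
wrist_force: [-0.1, 0.2, 5.1]
grip_force: 41.0
time: 28.0
position: [0.5359, -0.2207, 0.0181]
time: 28.5
position: [0.5374, -0.2215, 0.1218]
time: 28.9
position: [0.5582, -0.105, 0.1179]
time: 29.2
position: [0.5805, 0.0054, 0.1178]
time: 29.5
position: [0.6029, 0.1172, 0.1176]
time: 30.1
position: [0.6251, 0.2251, 0.1179]
ee_rot: [[-0.983, -0.184, -0.001], [-0.184, 0.983, -0.0], [0.001, -0.0, -1.0]]
[0.6265 0.2235 0.0261] 0.57
t 30.2 shift [-0.011  0.01   0.822] turn z 0.0009 yaw now -169.45
```

```bash
python3 -m creep '[[[-0.01,0.005,0.2,0,0,0],[-0.01,0.005,0.5,0,0,0],[-0.01,0.005,0.7,0,0,0],[-0.01,0.005,0.8,0,0,0],[-0.01,0.005,0.825,0,0,0],[-0.01,0.005,0.825,0,0,0]]]' 1 40 | head -2
python3 -m creep '[[[0,0,0,0,0,0],[0,0,0,0,0,0],[0,0,0,0,0,0],[0,0,0,0,0,0],[0,0,0,0,0,0],[0,0,0,0,0,0],[0,0,0,0,0,0]]]' -1 40
python3 -m creep '[[[0,0,-0.05,0,0,0],[0,0,-0.2,0,0,0],[0,0,-0.5,0,0,0],[0,0,-0.9,0,0,0],[0,0,-0.9,0,0,0],[0,0,-0.9,0,0,0]]]'
```

```text
time: 30.8
position: [0.6264, 0.2264, 0.0362]
time: 31.5
position: [0.6266, 0.2266, 0.0365]
ee_rot: [[-0.983, -0.181, 0.001], [-0.181, 0.983, 0.0], [-0.001, -0.0, -1.0]]
wrist_force: [1.1, -0.3, 6.3]
grip_width: 0.0366
grip_force: 39.4
time: 32.1
position: [0.6264, 0.2267, 0.1265]
ee_rot: [[-0.983, -0.181, 0.001], [-0.181, 0.983, 0.0], [-0.002, 0.0, -1.0]]
wrist_force: [-0.6, -0.0, -2.0]
grip_width: 0.0365
grip_force: 40.3
```

```bash
python3 -m creep '[[[0.1,-0.23,0,0,0,0],[0.28,-0.55,0,0,0,0],[0.458,-0.908,0,0,0,0],[0.458,-0.908,0,0,0,0]]]' | head -2
python3 -m creep '[[[0.2,-0.4,0,0,0,0],[0.4,-0.8,0,0,0,0],[0.458,-0.908,0,0,0,0]]]' | head -2
python3 -m creep '[[[0.2,-0.4,0,0,0,0],[0.4,-0.8,0,0,0,0],[0.458,-0.908,0,0,0,0]]]' | head -2
python3 -m creep '[[[0.2,-0.4,0,0,0,0],[0.4,-0.8,0,0,0,0],[0.458,-0.908,0,0,0,0]]]' | head -2
python3 -m creep '[[[0.2,-0.4,0,0,0,-0.04],[0.38,-0.75,0,0,0,-0.08],[0.458,-0.908,0,0,0,-0.12],[0.458,-0.908,0,0,0,-0.165],[0.458,-0.908,0,0,0,-0.165],[0.458,-0.908,0,0,0,-0.165]]]'
python3 - <<'E'
from h import *
p,q=wrist(); save(p,"w9.png"); delta(.4855,-.2630,.018,220.3)
for r in env.pinpoint("mould_red",p)[:2]: print(np.round(r["point"],4),r["confidence"])
E
```

```text
time: 32.5
position: [0.5956, 0.1255, 0.1247]
time: 32.8
position: [0.5673, 0.0288, 0.1248]
time: 33.1
position: [0.5391, -0.0686, 0.1249]
time: 33.4
position: [0.5109, -0.1661, 0.125]
time: 34.0
position: [0.4833, -0.2604, 0.1253]
ee_rot: [[-0.767, -0.642, -0.0], [-0.642, 0.767, 0.001], [-0.0, 0.001, -1.0]]
wrist_force: [-0.2, -0.0, -0.3]
grip_width: 0.0362
grip_force: 40.6
t 34.05 shift [ 0.    -0.034  1.074] turn z -0.0019 yaw now -140.04
[ 0.4837 -0.2667  0.1149] 0.97
```

View pics/w9.png

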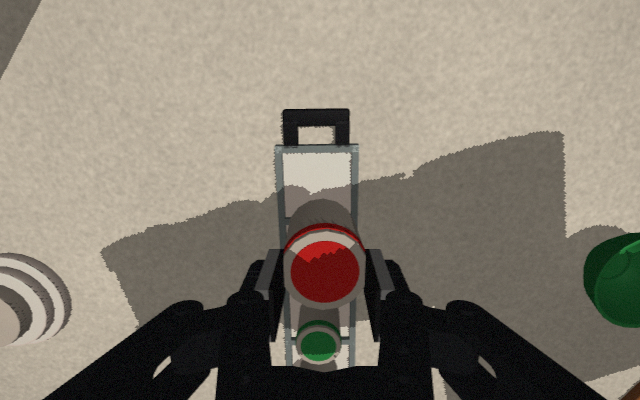

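Red is held upright above the bay nearest the handle. Its rim is at row 147 and the handle at (316,125). I'll lower it now.

```bash
python3 -c "
from h import *
p,q=wrist(); print((ray(q,(275,147),.011)+ray(q,(358,145),.011))/2)"
python3 -m creep '[[[0,-0.03,0.1,0,0,0],[0,-0.03,0.4,0,0,0],[0,-0.03,0.7,0,0,0],[0,-0.03,0.8,0,0,0],[0,-0.03,0.8,0,0,0]]]' | head -2
```

```text
[ 0.45949393 -0.28728342  0.011     ]
time: 34.65
position: [0.4842, -0.263, 0.0445]
```

```bash
python3 -m creep '[[[0,0,0.08,0,0,0],[0,0,0.15,0,0,0],[0,0,0.2,0,0,0],[0,0,0.2,0,0,0]]]' | head -2
python3 -m creep '[[[0,0,0.02,0,0,0],[0,0,0.04,0,0,0],[0,0,0.055,0,0,0],[0,0,0.062,0,0,0],[0,0,0.062,0,0,0]]]'
python3 -m creep '[[[0,0,0.005,0,0,0],[0,0,0.01,0,0,0],[0,0,0.01,0,0,0]]]'
```

```text
time: 35.05
position: [0.4847, -0.2635, 0.0253]
time: 35.55
position: [0.4849, -0.2636, 0.0194]
ee_rot: [[-0.765, -0.644, -0.0], [-0.644, 0.765, 0.0], [0.0, 0.0, -1.0]]
wrist_force: [-0.7, -0.1, -1.2]
grip_width: 0.0366
grip_force: 40.6
time: 35.85
position: [0.485, -0.2637, 0.0186]
ee_rot: [[-0.765, -0.644, 0.0], [-0.644, 0.765, -0.0], [-0.0, -0.0, -1.0]]
wrist_force: [-0.3, -0.4, 0.6]
grip_width: 0.0367
grip_force: 40.9
```

```bash
python3 -m creep '[[[0,0,0.005,0,0,0],[0,0,0.005,0,0,0]]]' | grep force
python3 -m creep '[[[0,0,0,0,0,0],[0,0,0,0,0,0],[0,0,0,0,0,0],[0,0,0,0,0,0],[0,0,0,0,0,0]]]' 1 | head -2
python3 -m creep '[[[0,0,-0.1,0,0,0],[0,0,-0.4,0,0,0],[0,0,-0.8,0,0,0],[0,0,-1,0,0,0],[0,0,-1,0,0,0]]]' | head -2
python3 -m creep '[[[0.2,0,-0.3,0,0,0],[0,0,-0.6,0,0,0],[0,0,-0.9,0,0,0],[0,0,-0.9,0,0,0],[0,0,-0.9,0,0,0]]]' | head -2
python3 - <<'E'
from h import *
p,q=wrist(); f=env.grab_frame("side")
for n in NAMES[2:6]:
  for im in(p,f):
    for r in env.pinpoint(n,im)[:1]: print(n,np.round(r["point"],4),round(r["confidence"],2))
a=p["color"][:,160:480,::-1]; b=f["color"][120:270,290:450,::-1]
o=np.zeros((450,800,3),np.uint8); o[:400,:320]=a; o[:,320:]=cv2.resize(b,(480,450)); cv2.imwrite("pics/z9.png",o)
E
```

```text
wrist_force: [-1.6, 0.5, 6.7]
grip_force: 41.4
time: 36.55
position: [0.4849, -0.2636, 0.0179]
time: 37.05
position: [0.4862, -0.2646, 0.1215]
time: 37.55
position: [0.4849, -0.2637, 0.2077]
mould_red [ 0.4861 -0.2692  0.0054] 0.87
mould_red [ 0.4821 -0.2656  0.0045] 0.74
mould_yellow [ 0.5355 -0.2225  0.0066] 0.56
mould_yellow [ 0.5349 -0.216   0.0034] 0.74
mould_green [ 0.5587 -0.2021 -0.0027] 0.7
mould_green [ 0.5869 -0.1799  0.0048] 0.79
mould_blue [ 0.4836 -0.266   0.0039] 0.6
```

View pics/z9.png

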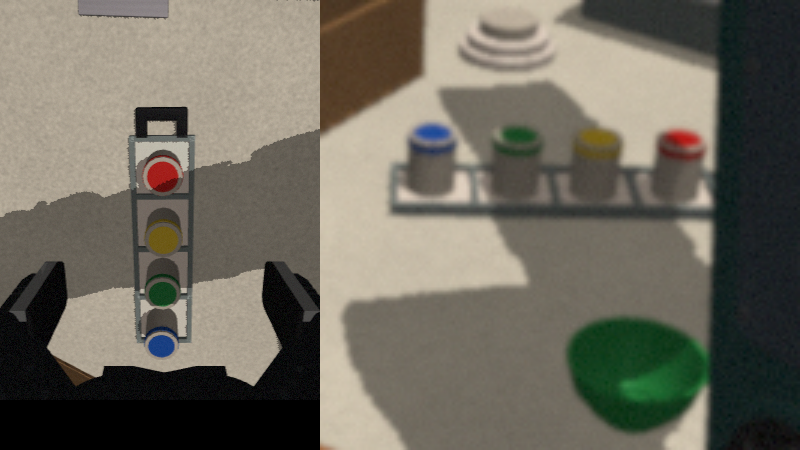

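All four moulds stand upright in their bays. Counted from the tray handle the order is red, yellow, green, blue, as asked.

```bash
python3 -c "
from rig import env
print(env.sign_off())"
```

```text
the job is handed in; nothing more can be done
None
```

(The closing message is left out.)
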